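# Close up a drive box in the sloping hand press

### The arm

A 7-joint arm with a two-finger parallel gripper is mounted at the origin on the work surface. World frame = base frame: x ahead of the robot, y to its left, z up, the work surface at z = 0. Lengths are in m, angles in degrees, forces in N, time in s.
With the tool pointing down it reaches from about 0.4 to 0.85 m from the base axis. Payload 4.5 kg.
Tool frame: the origin (TCP) lies at the very end of the fingers, on their centre line; the grasp point (between the pads) lies 19 mm behind it; z points along the fingers, y is the line along which they close (so a half turn about z gives the same grasp; the last joint's range is limited). The gripper opens to 85 mm and grips with 20 to 120 N. Pads are 22 mm wide; open, the fingers measure 114 mm over their backs; the gripper's body (76 mm by 85 mm) begins 54 mm behind the grasp point. The pads swing forward as they close: fully open they stand 13 mm farther back than shut.
Start: joints at [65.248, 39.483, -11.15, 89.685, 9.013, 51.709, -12.324], TCP at [0.281, -0.558, 0.231] pointing down, gripper open.
Joint ranges: [-172.22, 172.22], [-26.19, 119.32], [-84.43, 86.54], [7.71, 146.69], [-57.33, 237.33], [2.42, 119.75], [-152.13, 152.13]. Speed limits (degrees/s): [147.25, 147.25, 180, 180, 180, 180, 180].

### API

Orientations are given as [roll, pitch, yaw] about the fixed x, y, z axes, in that order (R = Rz(yaw) Ry(pitch) Rx(roll)).
In Python, from station import r, vision gives the robot as it stands. The module is installed in compiled form; this text tells all that it offers.
- The arm moves only by the tool servo_tool, never from a script. Its argument "moves" is a list that holds one entry, the list of rows, each a list of 4 numbers: the shift along the tool's x, y, z in m, then the turn about the tool's z in degrees. A call has 1 to 10 rows; each row shifts and turns the commanded pose from where the row before left it, along the tool's axes as they then stand; what a row does not reach is not made up. A row lasts 1/10 s, in which the tool goes at most 50 mm and 8.59 degrees, less where a joint would pass 70% of its speed; a pose out of reach is approached as far as the arm can. A call with a gripper value outside its range is refused whole. "fingers" is the opening, from -1 (shut) to 1 (fully open), so that 0 is half open, set as the call begins (left out, the last holds). The fingers move at their own pace and stop on an object; "force" is the grip in N (left out, the last holds). Time passes only in rows, so rows that do not move let the fingers close. It gives the time, the measured TCP pose, the force, the opening and the grip force at its end, in the units of the state.
- r.get_obs(): the state, without advancing time (a new reading comes with each control period).
- vision.capture(name): name is "scene" or "top" or "wrist"; returns the picture (420x560x3 uint8, red, green, blue); there is no depth.
- vision.camera_info(name): a dict with "K" (3x3 intrinsics, pixels), "pose" (4x4, takes a point from camera to world coordinates). Camera axes: x right, y up, looking along -z (the intrinsics and any distortion apply to the point x, -y, -z); pixel columns grow to the right and rows downward; lengths in m; the calibration is good to about 2 mm. A picture is of the moment at which its call begins: read the wrist's pose just before it. camera_info takes no time and is no camera call; for the wrist camera it gives the pose at the moment of the call.
- r.finish_job(): hands the job in; it is judged then, once.
The state is a dict: "time_s": time; "qpos": joint angles; "dq": joint speeds; "joint_efforts": joint torques, N m; "tool_pos": TCP position; "ee_rot": TCP orientation; "force": force on the tool from outside, world axes, zero at the start; "torque": the same for the moment, N m; "finger_gap": opening from 0.0 (shut) to 1.0 (fully open); "finger_force": force on a finger pad.
Only numpy, scipy, OpenCV 4.12 (cv2) and the standard library are available. Lean on these libraries where they do the work, as an engineer would, in place of code of your own. Each camera call takes 0.05 s, during which the arm holds its last target. There are 200 camera calls.

### The job

Put the drive box together on the sloping bed of the hand press: lay the open tray-shaped shell between the guides, open side up and down at the bed's lower stop, set the drive block inside it, and put the cover over the drive, open side down. Then pull the sprung lever all the way towards the robot so that the press foot bears on the cover, ease it back gently until it is home again (do not let it fly back), and let go. Leave the closed box on the bed and do not disturb the mug, the screwdriver or the network switch.

Things in the scene. Friction and masses are not known exactly. Their poses are not given: they have to be found in the camera images.
- bed: The press's sloping aluminium bed, fixed, 100 mm wide, 233 mm long, rising away from the robot at 24 degrees (0.42 rad). Origin: on its surface, at the middle of the inner face of the lower stop (80 mm wide, 50 mm high; its face at x = 0). x runs up the slope, y across it to the left, z square off the surface.
- guides (a point): Point on the bed's surface midway between its four steel guides, at bed x = 78 mm, y = 0. The guides are 50 mm high and 8 mm thick, inner faces at y = +-35 mm, at bed x = 1 to 25 mm and 131 to 155 mm; between these the sides are open, so that fingers fit.
- press_hinge (a point): Hinge of the grey press arm: bed x = 213 mm, 70 mm off the bed. The arm is 130 mm long and stands up, leaning 20 degrees up-slope from square to the bed, while the lever is home. Pulling the lever swings it down (1.92 rad per rad of lever) and its sprung rubber foot, 36 mm across, presses the cover at about bed x = 98 mm.
- shell: Aluminium lower shell, an open-topped tray 150 mm long (its x), 60 mm wide (y), 18 mm high; walls and floor 4 mm, inside 142 x 52 mm. Origin: centre of its underside, z up through the open side. Starts flat on the table, open side up. The same either way round. About 0.16 kg.
- drive: Dark steel drive block with a white label on top, 120 mm long (x), 42 mm wide (y), 36 mm high. Origin: centre of its underside. In the shell it stands 22 mm above the shell's rim. Either way round. It may slide down to the shell's lower end wall. About 0.2 to 0.42 kg.
- cover: Aluminium cover, a channel turned upside down (two long side walls, open ends), 150 mm long (x), 60 wide (y), 25 high, five dark stripes on its top; walls and top 4 mm, inside 52 wide, 21 deep. Origin: centre of its open underside, z up. Starts open side down. In place it rests on the drive, its lower edge 19 mm above the shell's underside (1 mm over the rim). Same either way round. About 0.14 kg.
- lever (a joint): Angle of the sprung lever on the press's left side, rad: 0 home (leaning 0.2 rad from vertical, away from the robot), 1.0 at its end stop, pulled towards the robot (0.8 rad from vertical). Its axis is parallel to the bed's y. It flies back if let go; it takes about 2 N at the handle to start, up to about 15 N at the end of the stroke.
- lever_grip (a point): Centre of the lever's handle, a black round bar 18 mm thick and 90 mm long, level and parallel to the bed's y, 150 mm from the pivot. The bar reaches 45 mm to either side of this point; the lever's flat steel arm joins its inner (right) end. The bar turns with the lever.
- lever_pivot (a point): Point on the lever's axis in the plane square to it that passes through lever_grip, fixed; 50 mm above the table.
- mug: White mug, 80 mm across, 95 mm high, origin centre of its underside. Leave alone.
- screwdriver: Screwdriver 200 mm long lying on the table. Leave alone.
- switchbox: Dark metal network switch, 100 x 120 x 32 mm, origin centre of its underside. Leave alone.
There are look-alikes about, which are no part of the job. What is shaped like the shell but pink, purple or red is not meant.

How it is judged:
By the outcome, as a careful person would: the job done as asked, in the order asked, and still so for the second after the job is handed in, with the robot touching nothing.
It also fails if it takes over 72 s, if anything falls off the work surface, if the arm or the gripper's body presses on something with over 40 N, if the wrist force passes 120 N, or if a joint passes its speed limit or range.

## Working session

There is one attempt and no reset: what is moved stays moved. The work goes in short steps, Python scripts to look and compute and a tool call to move; the robot and the scene stay as the last step left them, time stands still between calls to the robot, and variables do not carry over. Pictures are saved under pics/ and viewed, at most 10 in all, crops included, and the job is handed in when it is done.

Besides the shell and the picture viewer there is one more tool, called after "Request:" as name(argument=value, ...), one argument or row to a line, values as JSON. servo_tool: Moves the arm, as the interface text tells. Its arguments: {"type":"object","properties":{"moves":{"type":"array","items":{"type":"array","items":{"type":"array","items":{"type":"number"}}}},"fingers":{"type":"number"},"force":{"type":"number"}},"required":["moves"]}

```bash
mkdir -p pics; ls
python3 - <<'E'
from station import r, vision
import cv2, numpy as np
np.set_printoptions(precision=4,suppress=True)
for n in ["scene","top","wrist"]:
    i=vision.camera_info(n); print(n,i["K"],i["pose"],[k for k in i])
    cv2.imwrite(f"pics/{n}0.png",vision.capture(n)[:,:,::-1])
print(r.get_obs())
E
```

```text
pics
scene [[417.073    0.     282.1927]
 [  0.     417.073  209.0201]
 [  0.       0.       1.    ]] [[ 0.2577 -0.7868  0.5608  1.192 ]
 [ 0.9661  0.1999 -0.1635 -0.1459]
 [ 0.0165  0.584   0.8116  1.1041]
 [ 0.      0.      0.      1.    ]] ['K', 'pose']
top [[389.4903   0.     270.3569]
 [  0.     389.4903 204.3474]
 [  0.       0.       1.    ]] [[ 0.015   0.9833 -0.1815  0.3836]
 [-0.9998  0.0126 -0.0146  0.0375]
 [-0.012   0.1817  0.9833  1.1183]
 [ 0.      0.      0.      1.    ]] ['K', 'pose']
wrist [[305.4091   0.     277.2697]
 [  0.     305.4091 212.9802]
 [  0.       0.       1.    ]] [[ 0.4489  0.8556  0.2578  0.3454]
 [-0.8936  0.4303  0.1277 -0.5263]
 [-0.0017 -0.2877  0.9577  0.3725]
 [ 0.      0.      0.      1.    ]] ['K', 'pose']
{'time_s': 0.15, 'qpos': array([ 65.2485,  39.5228, -11.1429,  89.7288,   9.0125,  51.7094,
       -12.3234]), 'dq': array([-0.0059, -0.1708, -0.0654, -0.2113,  0.0178, -0.0871,  0.0599]), 'joint_efforts': array([ -0.0021, -53.9938,  -1.2684, -15.8721,   0.0093,   0.0065,
         0.    ]), 'tool_pos': array([ 0.2804, -0.558 ,  0.2307]), 'ee_rot': array([-179.921 ,    0.0073,   26.6903]), 'force': array([ 0.2162, -0.2899, -0.1534]), 'torque': array([-0.0015, -0.0801, -0.0136]), 'finger_force': 0.0, 'finger_gap': 1.0010958249568003}
```

View pics/top0.png

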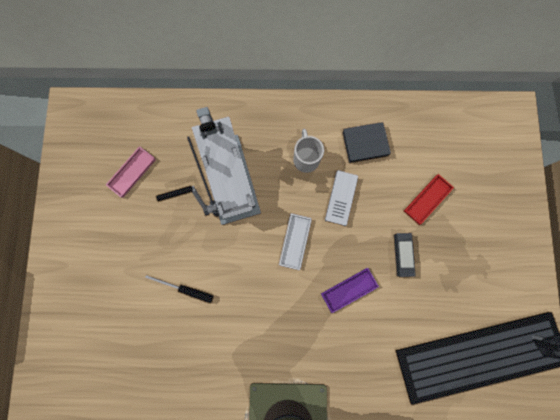

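View pics/scene0.png

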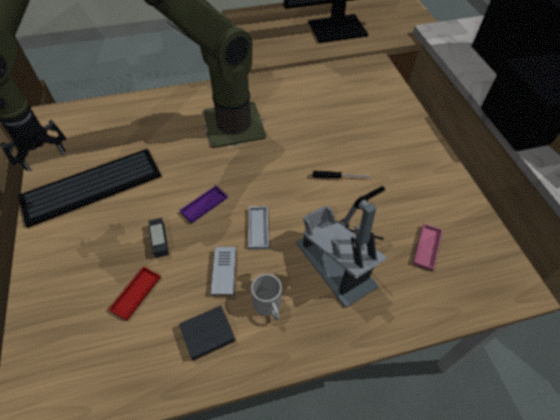

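Candidates for the shell in the top view are the silver tray (296,242), purple (350,290), red (429,199), pink (132,172) and the striped silver cover (341,198). I choose the silver tray. The cover is at (341,198), the drive at (404,255), and the bed runs from about (235,213) up to (212,125). The lever bar is at (175,193).

```bash
cat > h.py <<'E'
import numpy as np, cv2
from station import r, vision
np.set_printoptions(precision=4,suppress=True)
def ray(info,u,v):
    K,P=np.array(info["K"]),np.array(info["pose"])
    d=np.array([(u-K[0,2])/K[0,0],-(v-K[1,2])/K[1,1],-1.]); d=P[:3,:3]@d
    return P[:3,3],d/np.linalg.norm(d)
def onz(info,p,z):
    o,d=ray(info,*p); return o+d*(z-o[2])/d[2]
def tri(i1,p1,i2,p2):
    o1,d1=ray(i1,*p1);o2,d2=ray(i2,*p2)
    s=np.linalg.lstsq(np.c_[d1,-d2],o2-o1,rcond=None)[0]
    a,b=o1+s[0]*d1,o2+s[1]*d2; return (a+b)/2,np.linalg.norm(a-b)
def proj(info,X):
    P=np.linalg.inv(info["pose"]); c=P[:3,:3]@X+P[:3,3]
    return np.array(info["K"])[:2,:2]@(np.array([c[0],-c[1]])/-c[2])+np.array(info["K"])[:2,2]
def rect(info,mask,near,z):
    cs,_=cv2.findContours(mask.astype(np.uint8),cv2.RETR_EXTERNAL,cv2.CHAIN_APPROX_NONE)
    c=[c for c in cs if cv2.contourArea(c)>150]
    c=min(c,key=lambda c:np.hypot(*(c[:,0].mean(0)-near)))
    w=np.array([onz(info,p,z)[:2] for p in c[:,0].astype(float)])
    (cx,cy),(a,b),_=rr=cv2.minAreaRect((w*1000).astype(np.float32))
    q=cv2.boxPoints(rr); e=[q[1]-q[0],q[2]-q[1]]; e=max(e,key=np.linalg.norm)
    return cx,cy,a,b,np.degrees(np.arctan2(e[1],e[0]))%180
E
python3 - <<'E'
from h import *
im=cv2.imread("pics/top0.png"); i=vision.camera_info("top")
h=cv2.cvtColor(im,cv2.COLOR_BGR2HSV); S,V=h[...,1].astype(int),h[...,2].astype(int)
m=((S<45)&(V>90))
m=cv2.morphologyEx(m.astype(np.uint8),cv2.MORPH_CLOSE,np.ones((5,5)))
print("shell",rect(i,m,(296,242),.018))
print("cover",rect(i,m,(341,198),.025))
d=(V<75)|((S<60)&(V>60)); d=cv2.morphologyEx(d.astype(np.uint8),cv2.MORPH_OPEN,np.ones((3,3)))
l=((S<45)&(V>130)).astype(np.uint8)
print("label",rect(i,l,(406,255),.036))
sc=cv2.imread("pics/scene0.png")
a=cv2.resize(im[95:235,145:275],None,fx=4.2,fy=4.2,interpolation=cv2.INTER_CUBIC)
b=cv2.resize(sc[180:305,290:395],None,fx=4.7,fy=4.7,interpolation=cv2.INTER_CUBIC)
cv2.imwrite("pics/bedtop.png",a);cv2.imwrite("pics/bedscene.png",b)
c=np.hstack([cv2.resize(im[180:290,270:430],None,fx=5,fy=5,interpolation=cv2.INTER_CUBIC)]); cv2.imwrite("pics/parts.png",c)
E
```

```text
shell (482.365234375, -17.20970916748047, 63.98359298706055, 152.845703125, np.float32(167.28787))
cover (609.038818359375, -148.91213989257812, 65.03350067138672, 154.04454040527344, np.float32(165.8205))
label (449.4174499511719, -321.341796875, 71.26950073242188, 35.04069519042969, np.float32(1.8404182))
```

View pics/bedtop.png

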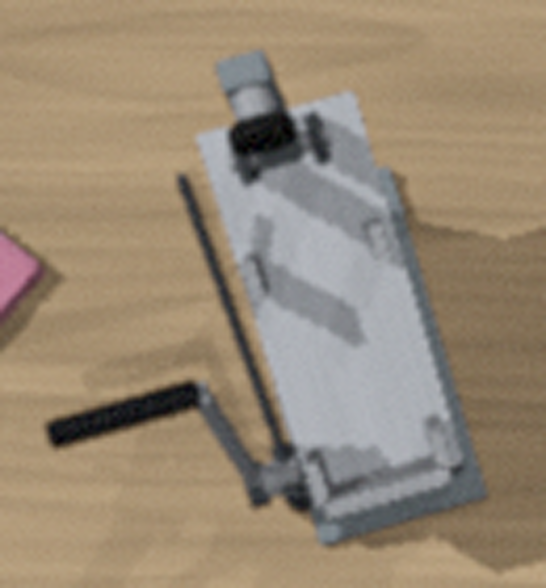

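View pics/bedscene.png

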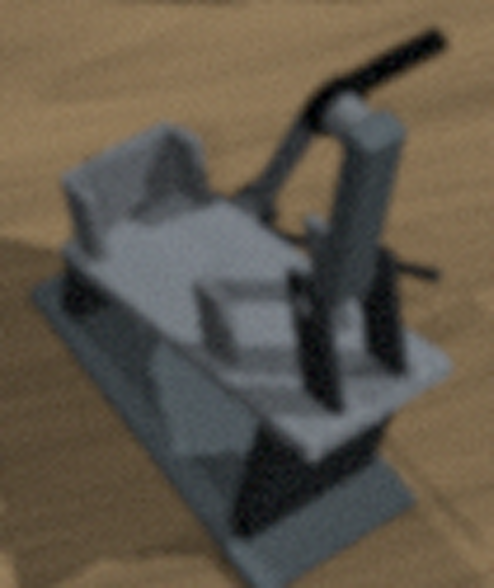

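View pics/parts.png

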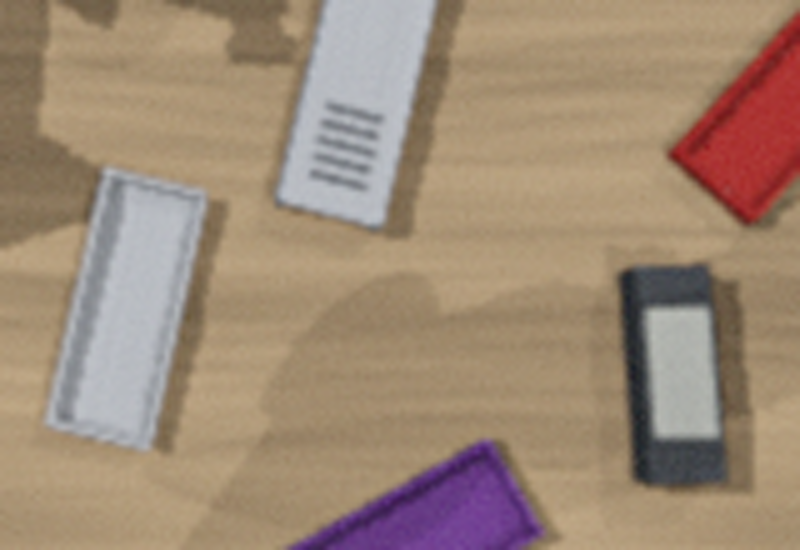

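The bed crop shows the guides, the stop at the bottom, and the lever bar at the left. The parts crop confirms that the silver tray is the shell. Next I triangulate the bed and bar.

Run:
```python
from h import *
T,S=vision.camera_info("top"),vision.camera_info("scene")
t=lambda u,v:(145+u/4.2-.4,95+v/4.2-.4)
s=lambda u,v:(290+u/4.7-.4,180+v/4.7-.4)
for n,a,b in [("bedUL",(197,135),(450,362)),("bedUR",(355,93),(315,445)),("barOut",(52,435),(440,40)),("barIn",(200,393),(322,108)),
  ("stopTopL",(322,512),(166,125)),("stopTopR",(455,478),(67,182)),("guideUR top up-end",(372,222),(202,285)),("guideUL top up",(247,258),(303,283))]:
    print(n,*tri(T,t(*a),S,s(*b)))
```

```text
bedUL [0.7583 0.2576 0.1733] 0.0012107455147162126
bedUR [0.787  0.1648 0.1746] 0.007617559261700193
barOut [0.5656 0.3271 0.1976] 0.0028657445334677903
barIn [0.5924 0.2434 0.1928] 0.0017743527415981172
stopTopL [0.5336 0.1775 0.1208] 0.00313722368718292
stopTopR [0.5576 0.1009 0.1188] 0.006911776886312962
guideUR top up-end [0.6935 0.1402 0.1996] 0.009774476456111991
guideUL top up [0.6827 0.2157 0.1563] 0.020896280198915266
```

```bash
cat > plan.py <<'E'
import sys,json
from h import *
def plan(*wps):
    "waypoints (x,y,z,yaw[,step]) -> rows of tool shifts, from the measured pose"
    o=r.get_obs(); p=np.array(o["tool_pos"]); y=o["ee_rot"][2]; rows=[]
    for w in wps:
        q=np.array(w[:3]); st=w[4] if len(w)>4 else .046
        dy=(w[3]-y+90)%180-90 if abs(w[3])<900 else 0
        n=max(1,int(np.ceil(max(np.linalg.norm(q-p)/st,abs(dy)/8.4))))
        for k in range(n):
            d=(q-p)/n; a=np.radians(y+dy*k/n); c,s=np.cos(a),np.sin(a)
            rows.append([round(c*d[0]+s*d[1],4),round(s*d[0]-c*d[1],4),round(-d[2],4),round(-dy/n,2)])
        p=q; y=y+dy
    for k in range(0,len(rows),10): print(json.dumps([rows[k:k+10]]))
if __name__=="__main__": plan(*eval(sys.argv[1]))
E
python3 plan.py "[(.482,-.017,.16,-12.7)]"
```

```text
[[[0.0325, -0.0302, 0.0054, 3.03], [0.0309, -0.0319, 0.0054, 3.03], [0.0292, -0.0335, 0.0054, 3.03], [0.0274, -0.035, 0.0054, 3.03], [0.0255, -0.0364, 0.0054, 3.03], [0.0235, -0.0377, 0.0054, 3.03], [0.0215, -0.0389, 0.0054, 3.03], [0.0194, -0.0399, 0.0054, 3.03], [0.0173, -0.0409, 0.0054, 3.03], [0.0151, -0.0418, 0.0054, 3.03]]]
[[[0.0129, -0.0425, 0.0054, 3.03], [0.0106, -0.0431, 0.0054, 3.03], [0.0083, -0.0436, 0.0054, 3.03]]]
```

Request:
servo_tool(
  moves=[
    [[0.032,-0.03,0.005,3],[0.031,-0.032,0.005,3],[0.029,-0.034,0.005,3],[0.027,-0.035,0.005,3],[0.025,-0.036,0.005,3],[0.023,-0.038,0.005,3],[0.021,-0.039,0.005,3],[0.019,-0.04,0.005,3],[0.017,-0.041,0.005,3],[0.015,-0.042,0.005,3]],
  ],
  fingers=1,
  force=40,
)

```text
time_s: 1.15
tool_pos: [0.432, -0.1401, 0.1811]
ee_rot: [180.0, -0.0, -3.4]
force: [0.8, 0.3, 0.3]
finger_gap: 1.0
finger_force: 0.0
```

Request:
servo_tool(
  moves=[
    [[0.013,-0.042,0.005,3],[0.011,-0.043,0.005,3],[0.008,-0.043,0.005,3],[0,0,0,0],[0,0,0,0]],
  ],
)

```text
time_s: 1.65
tool_pos: [0.4775, -0.0165, 0.166]
ee_rot: [180.0, 0.0, -12.1]
force: [-0.2, -1.0, -0.9]
finger_gap: 0.998
finger_force: 0.0
```

```bash
python3 - <<'E'
from h import *
i=vision.camera_info("wrist"); im=vision.capture("wrist")[:,:,::-1].copy(); cv2.imwrite("pics/w1.png",im)
o=r.get_obs(); print(o["tool_pos"],o["ee_rot"],o["time_s"],o["force"])
h=cv2.cvtColor(im,cv2.COLOR_BGR2HSV); m=((h[...,1]<45)&(h[...,2]>90)).astype(np.uint8)
m=cv2.morphologyEx(m,cv2.MORPH_CLOSE,np.ones((7,7)))
p=proj(i,np.array([.482,-.017,.018])); print(p); print(rect(i,m,p,.018))
E
python3 plan.py "[(.482,-.017,.16,-12.7)]"
```

```text
[ 0.4771 -0.0183  0.1661] [179.9527   0.0328 -12.2755] 1.7 [-0.5602 -0.7384  0.888 ]
[275.5727 194.6448]
(483.0103759765625, -18.141559600830078, 60.52893829345703, 149.0912628173828, np.float32(167.43512))
[[[0.0045, -0.0023, 0.0061, 0.42]]]
```

View pics/w1.png

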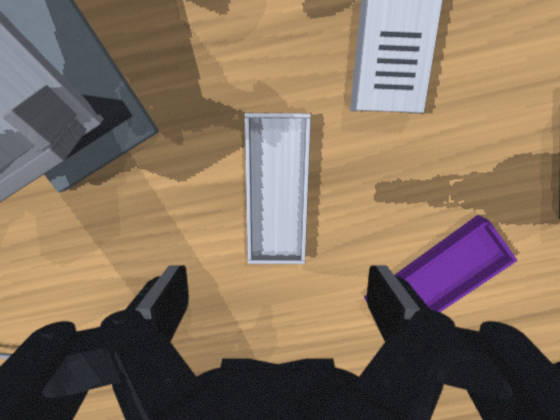

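The wrist view shows the silver shell centred at (277,188) between the fingers, 60.5 x 149 mm at (0.483,-0.018), yaw -12.6. That matches the given sizes, so I descend.

Request:
servo_tool(
  moves=[
    [[0.006,-0.001,0.04,0.3],[0,0,0.045,0],[0,0,0.04,0],[0,0,0.025,0],[0,0,0.012,0],[0,0,0,0],[0,0,0,0]],
  ],
)

```text
time_s: 2.4
tool_pos: [0.4839, -0.0192, 0.0052]
ee_rot: [180.0, -0.1, -12.7]
force: [0.8, -0.1, 0.4]
finger_gap: 0.999
finger_force: 0.0
```

Request:
servo_tool(
  moves=[
    [[0,0,0,0],[0,0,0,0],[0,0,0,0],[0,0,0,0],[0,0,0,0],[0,0,0,0]],
  ],
  fingers=-1,
  force=40,
)

```text
time_s: 3.0
tool_pos: [0.4845, -0.0183, 0.0059]
ee_rot: [-180.0, -0.2, -12.6]
force: [-0.1, 0.5, 7.6]
finger_gap: 0.686
finger_force: 42.0
```

```bash
python3 plan.py "[(.485,-.018,.12,-12.6),(.643,.012,.26,17.4)]"
```

```text
[[[0.0002, -0.0001, -0.038, -0.0], [0.0002, -0.0001, -0.038, -0.0], [0.0002, -0.0001, -0.038, -0.0], [0.0295, -0.0127, -0.028, -6.0], [0.0307, -0.0096, -0.028, -6.0], [0.0315, -0.0063, -0.028, -6.0], [0.032, -0.003, -0.028, -6.0], [0.0322, 0.0004, -0.028, -6.0]]]
```

Request:
servo_tool(
  moves=[
    [[0,0,-0.02,0],[0,0,-0.045,0],[0,0,-0.048,0],[0.03,-0.013,-0.028,-6],[0.031,-0.01,-0.028,-6],[0.032,-0.006,-0.028,-6],[0.032,-0.003,-0.028,-6],[0.032,0,-0.028,-6],[0,0,0,0],[0,0,0,0]],
  ],
)

```text
time_s: 4.0
tool_pos: [0.6424, 0.0124, 0.2579]
ee_rot: [180.0, -0.0, 17.4]
force: [-0.4, 0.4, -2.2]
finger_gap: 0.685
finger_force: 45.1
```

Run:
```python
from h import *
import pickle
i=vision.camera_info("wrist"); im=vision.capture("wrist")[:,:,::-1].copy(); cv2.imwrite("pics/w2.png",im)
pickle.dump(i,open("w2.pkl","wb"))
o=r.get_obs(); print(o["tool_pos"],o["ee_rot"],o["time_s"],o["force"],o["finger_gap"])
```

```text
[0.641  0.012  0.2568] [-179.9864    0.1435   17.3521] 4.05 [-0.6832 -0.7327 -1.4307] 0.6860738056604143
```

View pics/w2.png

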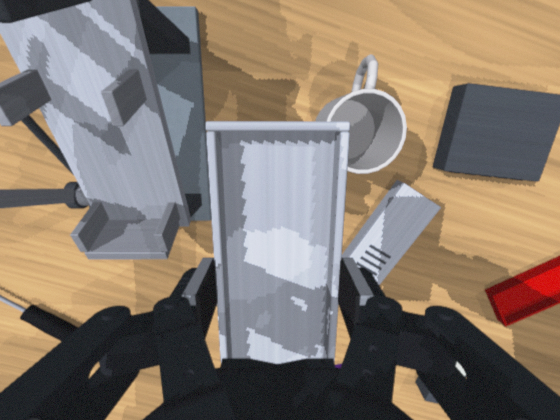

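The wrist view shows the shell held square between the fingers and the bed at the left. The stop is near (125,250) and the guide tops are around (125,95) and (20,95). One enlarged crop will let me pick exact points.

Run:
```python
import cv2
im=cv2.imread("pics/w2.png")[50:270,0:215]
cv2.imwrite("pics/w2c.png",cv2.resize(im,None,fx=2.7,fy=2.7,interpolation=cv2.INTER_CUBIC))
```

```text
(no output)
```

View pics/w2c.png

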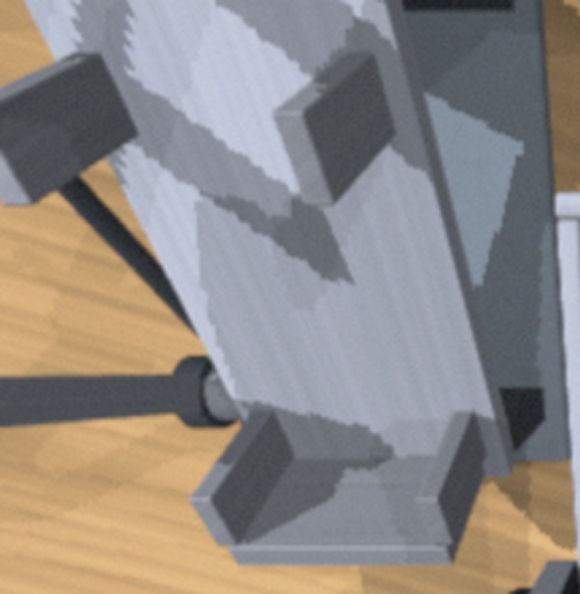

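The crop shows clear guide corners: upper right base (375,55)/(395,135), lower right base (472,412)/(487,482), lower left base (265,410)/(293,455). I fit the bed pose to these known points by least squares.

Run:
```python
from h import *
import pickle
from scipy.optimize import least_squares
i=pickle.load(open("w2.pkl","rb"))
P=[((375,55),(155,-43,0)),((395,135),(131,-43,0)),((303,108),(155,-43,50)),((330,205),(131,-43,50)),
((100,55),(155,35,0)),((137,133),(131,35,0)),((25,203),(131,35,50)),
((472,412),(25,-43,0)),((487,482),(1,-43,0)),((435,500),(25,-43,50)),((453,560),(1,-43,50)),
((265,410),(25,35,0)),((293,455),(1,35,0)),((235,545),(1,35,50)),((207,497),(25,35,50))]
px=np.array([(u/2.7-.3,50+v/2.7-.3) for (u,v),_ in P]); B=np.array([b for _,b in P])/1000
c,s=np.cos(np.radians(24)),np.sin(np.radians(24))
def W(q,B):
    h=np.c_[B[:,0]*c-B[:,2]*s,B[:,1],B[:,0]*s+B[:,2]*c]; a=q[3]
    return h@np.array([[np.cos(a),np.sin(a),0],[-np.sin(a),np.cos(a),0],[0,0,1]])+q[:3]
f=lambda q:(np.array([proj(i,X) for X in W(q,B)])-px).ravel()
R=least_squares(f,[.55,.14,.075,.3],loss="soft_l1",f_scale=1.5)
print(R.x,np.degrees(R.x[3])); print(np.round(R.fun.reshape(-1,2),1).tolist())
print(W(R.x,np.array([[.233,.05,0],[.233,-.05,0],[0,.04,.05],[0,-.04,.05],[.075,0,0]])))
np.save("bed.npy",R.x)
```

```text
[0.5693 0.1455 0.0818 0.2983] 17.09099161298761
[[-0.4, -1.9], [0.8, -0.1], [-0.9, 1.3], [1.3, 0.8], [-0.9, -2.4], [0.5, 0.2], [1.1, 1.0], [0.2, -0.8], [-0.6, -9.5], [-0.1, 0.7], [-0.7, -4.0], [1.9, -0.3], [-0.3, 0.2], [-0.6, 1.3], [-0.8, 1.4]]
[[0.758  0.2559 0.1766]
 [0.7874 0.1603 0.1766]
 [0.5381 0.1778 0.1275]
 [0.5616 0.1013 0.1275]
 [0.6348 0.1657 0.1123]]
```

```bash
python3 - <<'E'
from h import *
print(r.get_obs()["qpos"])
E
python3 plan.py "[(.65,.08,.27,17.2),(.634,.1655,.215,17.2)]"
```

```text
[ -5.3426  39.0868   0.2613  85.152   -0.1783  55.9048 -77.6874]
[[[0.0144, -0.0311, -0.0066, 0.08], [0.0144, -0.0311, -0.0066, 0.08], [0.0033, -0.0288, 0.0183, -0.0], [0.0033, -0.0288, 0.0183, -0.0], [0.0033, -0.0288, 0.0183, -0.0]]]
```

q7 has room for a half turn. I flip the tool so the camera sits on the robot side, clear of the press arm.

Request:
servo_tool(
  moves=[
    [[0,0,-0.01,-8.5],[0,0,0,-8.5],[0,0,0,-8.5],[0,0,0,-8.5],[0,0,0,-8.5],[0,0,0,-8.5],[0,0,0,-8.5],[0,0,0,-8.5],[0,0,0,-8.5],[0,0,0,-8.5]],
  ],
)

```text
time_s: 5.05
tool_pos: [0.6403, 0.0116, 0.2659]
ee_rot: [-179.7, 0.0, 102.7]
force: [-0.7, 0.5, -2.4]
finger_gap: 0.687
finger_force: 45.1
```

Request:
servo_tool(
  moves=[
    [[0,0,0,-8.5],[0,0,0,-8.5],[0,0,0,-8.5],[0,0,0,-8.5],[0,0,0,-8.5],[0,0,0,-8.5],[0,0,0,-8.5],[0,0,0,-8.5],[0,0,0,-8.5],[0,0,0,-8.5]],
  ],
)

```text
time_s: 6.05
tool_pos: [0.6404, 0.0115, 0.2658]
ee_rot: [-179.9, -0.2, -172.2]
force: [-0.9, -0.7, -1.8]
finger_gap: 0.684
finger_force: 45.1
```

Request:
servo_tool(
  moves=[
    [[0,0,0,-8.5],[0,0,0,-1.5],[0,0,0,0]],
  ],
)

```text
time_s: 6.35
tool_pos: [0.6414, 0.0118, 0.2663]
ee_rot: [-180.0, -0.2, -162.7]
force: [-0.8, -0.4, -2.6]
finger_gap: 0.69
finger_force: 45.1
```

```bash
python3 plan.py "[(.645,.08,.27,17.2),(.634,.1655,.215,17.2)]"
```

```text
[[[-0.0119, 0.032, -0.0019, 0.04], [-0.0118, 0.032, -0.0019, 0.04], [-0.0049, 0.0283, 0.0183, -0.0], [-0.0049, 0.0283, 0.0183, -0.0], [-0.0049, 0.0283, 0.0183, -0.0]]]
```

Request:
servo_tool(
  moves=[
    [[-0.012,0.032,-0.002,0],[-0.012,0.032,-0.002,0],[-0.005,0.028,0.018,0],[-0.005,0.028,0.018,0],[-0.005,0.028,0.018,0],[0,0,0.02,0],[0,0,0.015,0],[0,0,0,0]],
  ],
)

```text
time_s: 7.15
tool_pos: [0.6343, 0.1629, 0.1795]
ee_rot: [-179.9, -0.3, -162.7]
force: [-1.0, -0.4, -2.2]
finger_gap: 0.685
finger_force: 45.1
```

Request:
servo_tool(
  moves=[
    [[0,0,0.008,0],[0,0,0.008,0],[0,0,0.006,0],[0,0,0,0]],
  ],
  force=20,
)

```text
time_s: 7.55
tool_pos: [0.6353, 0.1644, 0.1595]
ee_rot: [-180.0, -0.1, -162.6]
force: [-1.2, -0.2, -2.6]
finger_gap: 0.686
finger_force: 45.1
```

Request:
servo_tool(
  moves=[
    [[0,0,0.006,0],[0,0,0.006,0],[0,0,0.006,0],[0,0,0.004,0]],
  ],
  fingers=-1,
  force=20,
)

```text
time_s: 7.95
tool_pos: [0.6342, 0.1648, 0.1379]
ee_rot: [-180.0, -0.2, -162.6]
force: [-6.0, -3.0, 4.4]
finger_gap: 0.683
finger_force: 46.0
```

Request:
servo_tool(
  moves=[
    [[0,0,0.004,0],[0,0,0.004,0],[0,0,0.003,0]],
  ],
)

```text
time_s: 8.25
tool_pos: [0.6338, 0.1646, 0.1267]
ee_rot: [-180.0, -0.2, -162.6]
force: [-5.3, -3.6, 3.2]
finger_gap: 0.69
finger_force: 46.1
```

Request:
servo_tool(
  moves=[
    [[0,0,0.004,0],[0,0,0.003,0],[0,0,0.002,0]],
  ],
)

```text
time_s: 8.55
tool_pos: [0.6344, 0.1649, 0.1178]
ee_rot: [-180.0, -0.1, -162.6]
force: [-5.1, -1.5, 2.2]
finger_gap: 0.684
finger_force: 45.9
```

Request:
servo_tool(
  moves=[
    [[0,0,0.002,0],[0,0,0.001,0],[0,0,0,0]],
  ],
)

```text
time_s: 8.85
tool_pos: [0.6344, 0.1649, 0.1177]
ee_rot: [-179.9, -0.1, -162.6]
force: [-10.7, -5.1, 18.9]
finger_gap: 0.689
finger_force: 47.5
```

Request:
servo_tool(
  moves=[
    [[0,0,-0.001,0],[0.002,0,0.001,0],[0.002,0,0.001,0],[0.001,0,0.0005,0],[0,0,0,0]],
  ],
)

```text
time_s: 9.35
tool_pos: [0.6345, 0.1649, 0.1176]
ee_rot: [180.0, 0.5, -162.7]
force: [-1.4, -1.8, 17.1]
finger_gap: 0.686
finger_force: 47.3
```

Request:
servo_tool(
  moves=[
    [[0.001,0,0.0005,0],[0.001,0,0.0005,0],[0,0,0,0]],
  ],
)

```text
time_s: 9.65
tool_pos: [0.6345, 0.1649, 0.1176]
ee_rot: [180.0, 0.8, -162.7]
force: [1.5, -1.5, 18.2]
finger_gap: 0.691
finger_force: 47.4
```

Request:
servo_tool(
  moves=[
    [[0,0,-0.001,0],[0,0,-0.001,0],[0,0,-0.002,0],[0,0,0,0]],
  ],
  fingers=0.65,
)

```text
time_s: 10.05
tool_pos: [0.6289, 0.1631, 0.1166]
ee_rot: [180.0, -0.0, -162.6]
force: [-0.9, 0.0, -0.2]
finger_gap: 0.824
finger_force: 0.0
```

Request:
servo_tool(
  moves=[
    [[0,0,-0.03,0],[0,0,-0.045,0],[0,0,-0.045,0],[0,0,0,0],[0,0,0,0]],
  ],
)

```text
time_s: 10.55
tool_pos: [0.6293, 0.1633, 0.2377]
ee_rot: [-180.0, 0.1, -162.6]
force: [0.1, -0.6, 0.0]
finger_gap: 0.825
finger_force: 0.0
```

Run:
```python
from h import *
import pickle
i=vision.camera_info("wrist"); im=vision.capture("wrist")[:,:,::-1].copy(); cv2.imwrite("pics/w3.png",im)
pickle.dump(i,open("w3.pkl","wb"))
o=r.get_obs(); print(o["tool_pos"],o["ee_rot"],o["time_s"],o["force"])
```

```text
[0.6286 0.1626 0.2361] [-179.9582   -0.054  -162.6089] 10.6 [ 0.2558 -1.0795  0.0299]
```

View pics/w3.png

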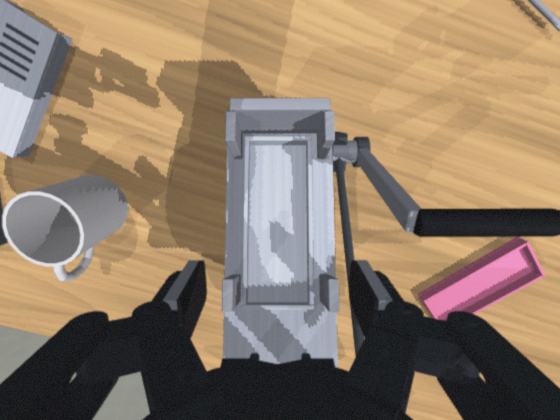

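The view shows the shell lying flat between the guides, its lower end at (278,134) by the stop. I check that against the bed model.

```bash
cat >> h.py <<'E'
def bed(x,y,z):
    q=np.load("bed.npy"); c,s=np.cos(np.radians(24)),np.sin(np.radians(24)); a=q[3]
    h=x*c-z*s
    return np.array([q[0]+h*np.cos(a)-y*np.sin(a),q[1]+h*np.sin(a)+y*np.cos(a),q[2]+x*s+z*c])
E
python3 - <<'E'
from h import *
import pickle
i=pickle.load(open("w3.pkl","rb"))
for n,b in [("rim lo L/R",(0,.03,.018)),("",(0,-.03,.018)),("rim up",(.15,.03,.018)),("",(.15,-.03,.018)),("stop base",(0,0,0)),("stoptop",(0,.04,.05)),("",(0,-.04,.05)),("guide up top",(.131,.035,.05)),("",(.131,-.035,.05))]: print(n,proj(i,bed(*b)))
im=cv2.imread("pics/w3.png"); g=im[:,:,1].astype(int)
print("col 277 rows 95-150",g[95:150,277].tolist()); print("rows 290-325",g[290:325,277].tolist())
E
python3 plan.py "[(.56,.0,.25,-177),(.449,-.321,.12,-178)]"
```

```text
rim lo L/R [313.3204 125.9554]
 [245.5597 125.6155]
rim up [315.1966 300.0506]
 [242.3766 299.736 ]
stop base [279.2757 133.5753]
stoptop [330.9797 109.3189]
 [228.6144 108.7986]
guide up top [327.2706 280.1805]
 [231.0887 279.7574]
col 277 rows 95-150 [155, 154, 140, 148, 165, 168, 169, 173, 171, 173, 173, 173, 174, 176, 162, 135, 128, 126, 125, 125, 126, 126, 126, 128, 127, 127, 124, 126, 125, 128, 126, 128, 126, 128, 119, 98, 78, 78, 109, 137, 149, 180, 205, 213, 213, 186, 155, 151, 154, 160, 187, 209, 209, 209, 211]
rows 290-325 [124, 120, 126, 127, 125, 127, 125, 129, 129, 124, 124, 117, 101, 86, 101, 146, 173, 183, 194, 192, 181, 177, 178, 178, 176, 177, 174, 170, 149, 121, 119, 116, 120, 116, 115]
[[[0.0285, -0.0337, -0.0035, 3.6], [0.0263, -0.0354, -0.0035, 3.6], [0.0241, -0.037, -0.0035, 3.6], [0.0217, -0.0384, -0.0035, 3.6], [0.016, -0.0393, 0.0162, 0.12], [0.0159, -0.0394, 0.0162, 0.12], [0.0158, -0.0394, 0.0162, 0.12], [0.0157, -0.0394, 0.0162, 0.12], [0.0156, -0.0395, 0.0162, 0.12], [0.0155, -0.0395, 0.0162, 0.12]]]
[[[0.0154, -0.0395, 0.0162, 0.12], [0.0154, -0.0396, 0.0162, 0.12]]]
```

The shell is about 4 mm short of the stop. I regrip without a downward load and drag it down-slope.

Request:
servo_tool(
  moves=[
    [[-0.005,0,0.045,0],[0,0,0.045,0],[0,0,0.025,0],[0,0,0,0],[0,0,0,0]],
  ],
)

```text
time_s: 11.1
tool_pos: [0.6332, 0.1646, 0.121]
ee_rot: [180.0, -0.1, -162.6]
force: [-0.2, 0.5, 0.9]
finger_gap: 0.828
finger_force: 0.0
```

Request:
servo_tool(
  moves=[
    [[0,0,0,0],[0,0,0,0],[0,0,0,0],[0,0,0,0]],
  ],
  fingers=-1,
  force=20,
)

```text
time_s: 11.5
tool_pos: [0.6345, 0.1651, 0.1233]
ee_rot: [180.0, 0.1, -162.6]
force: [0.1, -0.3, 5.5]
finger_gap: 0.687
finger_force: 22.5
```

Request:
servo_tool(
  moves=[
    [[0.002,0,0.0007,0],[0.002,0,0.0008,0],[0.002,0,0.0008,0],[0,0,0,0]],
  ],
)

```text
time_s: 11.9
tool_pos: [0.6288, 0.1633, 0.1207]
ee_rot: [180.0, 0.2, -162.6]
force: [0.5, -0.1, 6.6]
finger_gap: 0.69
finger_force: 22.6
```

Request:
servo_tool(
  moves=[
    [[0.002,0,0.0008,0],[0.002,0,0.0008,0],[0,0,0,0]],
  ],
)

```text
time_s: 12.2
tool_pos: [0.6268, 0.1627, 0.1197]
ee_rot: [179.9, 0.4, -162.6]
force: [3.1, 0.0, 6.2]
finger_gap: 0.687
finger_force: 22.6
```

Request:
servo_tool(
  moves=[
    [[0.002,0,0.0008,0],[0.001,0,0.0004,0],[0,0,0,0]],
  ],
)

```text
time_s: 12.5
tool_pos: [0.6267, 0.1628, 0.1197]
ee_rot: [179.9, 0.7, -162.7]
force: [8.4, 1.6, 7.1]
finger_gap: 0.69
finger_force: 22.6
```

The shell is now against the stop: resistance built up and the tool stopped moving. I release it and go for the drive.

Request:
servo_tool(
  moves=[
    [[-0.002,0,-0.002,0],[0,0,-0.001,0],[0,0,0,0]],
  ],
  fingers=0.65,
)

```text
time_s: 12.8
tool_pos: [0.6223, 0.1607, 0.1191]
ee_rot: [-180.0, -0.1, -162.6]
force: [0.3, -0.4, -1.3]
finger_gap: 0.827
finger_force: 0.0
```

Request:
servo_tool(
  moves=[
    [[0,0,-0.03,0],[0,0,-0.045,0],[0,0,-0.045,0]],
  ],
)

```text
time_s: 13.1
tool_pos: [0.6219, 0.1607, 0.2397]
ee_rot: [-180.0, -0.2, -162.6]
force: [-0.5, 0.6, 0.6]
finger_gap: 0.826
finger_force: 0.0
```

```bash
python3 plan.py "[(.56,.0,.25,-177),(.400,-.321,.17,-178)]"
```

```text
[[[0.0268, -0.0337, -0.0026, 3.61], [0.0246, -0.0353, -0.0026, 3.61], [0.0224, -0.0368, -0.0026, 3.61], [0.02, -0.0381, -0.0026, 3.61], [0.0221, -0.039, 0.01, 0.12], [0.022, -0.0391, 0.01, 0.12], [0.0219, -0.0391, 0.01, 0.12], [0.0218, -0.0392, 0.01, 0.12], [0.0217, -0.0392, 0.01, 0.12], [0.0216, -0.0393, 0.01, 0.12]]]
[[[0.0216, -0.0393, 0.01, 0.12], [0.0215, -0.0394, 0.01, 0.12]]]
```

Request:
servo_tool(
  moves=[
    [[0.027,-0.034,-0.003,3.6],[0.025,-0.035,-0.003,3.6],[0.022,-0.037,-0.003,3.6],[0.02,-0.038,-0.003,3.6],[0.016,-0.039,0.01,0.1],[0.016,-0.039,0.01,0.1],[0.016,-0.039,0.01,0.1],[0.016,-0.039,0.01,0.1],[0.0155,-0.039,0.01,0.1],[0.0155,-0.039,0.01,0.1]],
  ],
  fingers=1,
)

```text
time_s: 14.1
tool_pos: [0.4757, -0.2392, 0.1909]
ee_rot: [180.0, -0.1, -177.6]
force: [0.2, -0.9, 0.1]
finger_gap: 0.995
finger_force: 0.0
```

Request:
servo_tool(
  moves=[
    [[0.0155,-0.039,0.01,0.1],[0.0155,-0.04,0.01,0.1],[0,0,0,0],[0,0,0,0]],
  ],
)

```text
time_s: 14.5
tool_pos: [0.4481, -0.3186, 0.1708]
ee_rot: [179.9, -0.1, -178.0]
force: [1.2, 1.1, 0.5]
finger_gap: 0.999
finger_force: 0.0
```

Run:
```python
from h import *
i=vision.camera_info("wrist"); im=vision.capture("wrist")[:,:,::-1].copy(); cv2.imwrite("pics/w4.png",im)
o=r.get_obs(); print(o["tool_pos"],o["ee_rot"],o["time_s"],o["qpos"])
h=cv2.cvtColor(im,cv2.COLOR_BGR2HSV); S,V=h[...,1].astype(int),h[...,2].astype(int)
p=proj(i,np.array([.449,-.321,.036])); print(p)
m=((S<45)&(V>120)).astype(np.uint8); print("label",rect(i,m,p,.036))
u,v=map(int,p); print(h[v-60:v+65:8,u].tolist()); print(h[v,u-50:u+50:8].tolist())
d=((V<75)|((S<45)&(V>120))).astype(np.uint8); d=cv2.morphologyEx(d,cv2.MORPH_CLOSE,np.ones((5,5))); print("dark",rect(i,d,p,.036))
```

```text
[ 0.4494 -0.3172  0.1715] [ 179.9163   -0.017  -177.7974] 14.55 [ 55.8411  44.3809 -44.1606 105.1844  40.9972  47.828   82.9879]
[275.6965 204.5186]
label (449.5144958496094, -322.2918701171875, 70.88740539550781, 35.09782791137695, np.float32(2.8510678))
[[109, 33, 85], [110, 42, 90], [104, 32, 88], [83, 6, 176], [75, 7, 210], [70, 4, 217], [75, 5, 217], [72, 6, 216], [75, 5, 217], [68, 5, 217], [70, 3, 220], [72, 6, 217], [99, 12, 152], [111, 39, 84], [111, 40, 83], [17, 105, 168]]
[[17, 107, 188], [17, 108, 130], [17, 110, 135], [17, 108, 137], [80, 4, 187], [68, 5, 218], [70, 4, 218], [66, 6, 214], [66, 6, 215], [16, 84, 128], [17, 110, 194], [17, 109, 206], [17, 108, 210]]
dark (451.95025634765625, -323.35430908203125, 75.977294921875, 37.729248046875, np.float32(2.1271968))
```

Run:
```python
from h import *
i=vision.camera_info("wrist"); im=cv2.imread("pics/w4.png")
h=cv2.cvtColor(im,cv2.COLOR_BGR2HSV)
d=(h[...,1]<70).astype(np.uint8); d[300:]=0
p=proj(i,np.array([.449,-.321,.036]))
print("top",rect(i,d,p,.036))
```

```text
top (449.4468688964844, -320.5437316894531, 120.9588851928711, 41.89272689819336, np.float32(2.1457064))
```

Drive top measures 121 x 42 mm at (0.4494,-0.3206), yaw 2.1, matching the given size. I grip it high.

Request:
servo_tool(
  moves=[
    [[0,-0.003,0.045,0.1],[0,0,0.045,0],[0,0,0.035,0],[0,0,0.017,0],[0,0,0,0],[0,0,0,0]],
  ],
)

```text
time_s: 15.15
tool_pos: [0.451, -0.3196, 0.0305]
ee_rot: [180.0, 0.1, -177.8]
force: [0.5, -0.1, -0.1]
finger_gap: 1.0
finger_force: 0.0
```

Request:
servo_tool(
  moves=[
    [[0,0,0,0],[0,0,0,0],[0,0,0,0],[0,0,0,0],[0,0,0,0],[0,0,0,0],[0,0,0,0]],
  ],
  fingers=-1,
  force=45,
)

```text
time_s: 15.85
tool_pos: [0.4502, -0.3212, 0.031]
ee_rot: [-179.9, 0.1, -177.9]
force: [-1.7, 0.9, 7.1]
finger_gap: 0.467
finger_force: 44.5
```

Request:
servo_tool(
  moves=[
    [[0,0,-0.02,0],[0,0,-0.04,0],[0,0,-0.045,0],[0,0,-0.045,0],[0,0,-0.045,0],[0,0,-0.04,0]],
  ],
)

```text
time_s: 16.45
tool_pos: [0.4492, -0.3209, 0.2669]
ee_rot: [-180.0, 0.0, -177.9]
force: [0.6, -0.5, -2.1]
finger_gap: 0.468
finger_force: 46.4
```

```bash
python3 - <<'E'
from h import *
o=r.get_obs(); print(o["tool_pos"],o["ee_rot"],o["time_s"],o["qpos"])
for x in (.075,.070): print(bed(x,0,.024))
E
python3 plan.py "[(.56,.0,.27,-175),(.632,.1645,.27,-162.8),(.632,.1645,.19,-162.8)]"
```

```text
[ 0.4492 -0.3209  0.2669] [-179.9808    0.0121 -177.9046] 16.45 [ 59.24    37.9303 -49.3123  98.8407  33.0206  58.8426  90.2252]
[0.6254 0.1628 0.1342]
[0.6211 0.1615 0.1322]
[[[-0.0153, 0.0396, -0.0004, -0.36], [-0.0156, 0.0395, -0.0004, -0.36], [-0.0158, 0.0394, -0.0004, -0.36], [-0.0161, 0.0393, -0.0004, -0.36], [-0.0163, 0.0392, -0.0004, -0.36], [-0.0166, 0.0391, -0.0004, -0.36], [-0.0168, 0.039, -0.0004, -0.36], [-0.0171, 0.0389, -0.0004, -0.36], [-0.0215, 0.0394, -0.0, -3.05], [-0.0236, 0.0382, -0.0, -3.05]]]
[[[-0.0256, 0.0369, -0.0, -3.05], [-0.0275, 0.0355, -0.0, -3.05], [-0.0, 0.0, 0.04, -0.0], [-0.0, 0.0, 0.04, -0.0]]]
```

Request:
servo_tool(
  moves=[
    [[-0.015,0.0396,0,-0.36],[-0.0155,0.0395,0,-0.36],[-0.016,0.0394,0,-0.36],[-0.016,0.0393,0,-0.36],[-0.016,0.0392,0,-0.36],[-0.0165,0.0391,0,-0.36],[-0.017,0.039,0,-0.36],[-0.017,0.0389,0,-0.36],[-0.02,0.039,0,-3.05],[-0.0215,0.038,0,-3.05]],
  ],
)

```text
time_s: 17.45
tool_pos: [0.5926, 0.0823, 0.2645]
ee_rot: [-179.9, -0.1, -168.8]
force: [1.6, -0.2, -3.0]
finger_gap: 0.471
finger_force: 46.5
```

Request:
servo_tool(
  moves=[
    [[-0.0235,0.037,0,-3.05],[-0.0255,0.0355,0,-3.05],[0,0,0,0],[0,0,0,0]],
  ],
)

```text
time_s: 17.85
tool_pos: [0.6239, 0.1639, 0.2641]
ee_rot: [180.0, -0.1, -162.7]
force: [0.5, -0.0, -2.6]
finger_gap: 0.464
finger_force: 46.5
```

```bash
python3 plan.py "[(.624,.1625,.21,-162.8),(.624,.1625,.176,-162.8,.02)]"
```

```text
[[[0.0002, -0.0007, 0.0271, 0.05], [0.0002, -0.0007, 0.0271, 0.05], [-0.0, 0.0, 0.017, -0.0], [-0.0, 0.0, 0.017, -0.0]]]
```

Request:
servo_tool(
  moves=[
    [[0,-0.001,0.03,0],[0,0,0.03,0],[0,0,0.02,0],[0,0,0.008,0],[0,0,0,0]],
  ],
)

```text
time_s: 18.35
tool_pos: [0.6244, 0.1597, 0.1757]
ee_rot: [-179.9, -0.2, -162.9]
force: [-0.6, -0.0, -2.5]
finger_gap: 0.463
finger_force: 46.5
```

Request:
servo_tool(
  moves=[
    [[0,0,0.005,0],[0,0,0.005,0],[0,0,0.005,0],[0,0,0,0]],
  ],
  fingers=-1,
  force=25,
)

```text
time_s: 18.75
tool_pos: [0.6233, 0.1613, 0.1621]
ee_rot: [-179.9, -0.2, -162.8]
force: [-6.5, -3.3, 6.6]
finger_gap: 0.464
finger_force: 47.4
```

Request:
servo_tool(
  moves=[
    [[0,0,0.004,0],[0,0,0.004,0],[0,0,0.003,0],[0,0,0,0]],
  ],
)

```text
time_s: 19.15
tool_pos: [0.621, 0.1603, 0.1508]
ee_rot: [-179.9, -0.5, -162.8]
force: [-11.6, -4.4, 7.7]
finger_gap: 0.464
finger_force: 51.8
```

Request:
servo_tool(
  moves=[
    [[0,0,0.003,0],[0,0,0.003,0],[0,0,0,0]],
  ],
)

```text
time_s: 19.45
tool_pos: [0.6205, 0.1602, 0.1445]
ee_rot: [-179.9, -0.5, -162.8]
force: [-10.9, -4.2, 6.6]
finger_gap: 0.467
finger_force: 54.7
```

Request:
servo_tool(
  moves=[
    [[0,0,0.0015,0],[0,0,0.0015,0],[0,0,0,0]],
  ],
)

```text
time_s: 19.75
tool_pos: [0.6201, 0.1601, 0.1416]
ee_rot: [-179.9, -0.6, -162.8]
force: [-12.2, -5.0, 6.5]
finger_gap: 0.463
finger_force: 55.4
```

Request:
servo_tool(
  moves=[
    [[0,0,0.0015,0],[0,0,0.0015,0],[0,0,0,0]],
  ],
)

```text
time_s: 20.05
tool_pos: [0.62, 0.1601, 0.1407]
ee_rot: [-179.8, -0.6, -162.8]
force: [-16.3, -7.7, 18.5]
finger_gap: 0.466
finger_force: 57.1
```

Run:
```python
from h import *
import pickle
i=vision.camera_info("wrist"); im=vision.capture("wrist")[:,:,::-1].copy(); cv2.imwrite("pics/w5.png",im)
s=vision.camera_info("scene"); im2=vision.capture("scene")[:,:,::-1].copy()
a=cv2.resize(im2[180:305,270:395],(420,420),interpolation=cv2.INTER_CUBIC)
cv2.imwrite("pics/both5.png",np.hstack([cv2.resize(im[:,140:440],(380,420*380//300))[:420],a]))
o=r.get_obs(); print(o["tool_pos"],o["force"])
```

```text
[0.62   0.1601 0.1407] [-16.1033  -6.9037  18.3699]
```

View pics/both5.png

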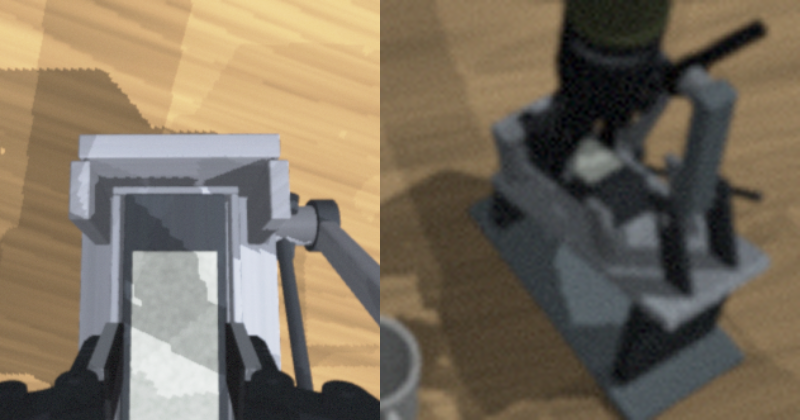

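The view shows the drive inside the shell, square and centred (label at (175,330)). The force jump says it is seated flat, so I release it and lift.

Request:
servo_tool(
  moves=[
    [[-0.001,0,-0.002,0],[0,0,-0.001,0],[0,0,0,0]],
  ],
  fingers=0.4,
)

```text
time_s: 20.45
tool_pos: [0.6269, 0.1625, 0.1424]
ee_rot: [180.0, 0.1, -162.9]
force: [0.1, -0.6, 0.1]
finger_gap: 0.703
finger_force: 0.0
```

Request:
servo_tool(
  moves=[
    [[0,0,-0.03,0],[0,0,-0.045,0],[0,0,-0.03,0]],
  ],
)

```text
time_s: 20.75
tool_pos: [0.6269, 0.163, 0.2493]
ee_rot: [179.9, 0.2, -162.8]
force: [1.4, -0.0, -0.4]
finger_gap: 0.702
finger_force: 0.0
```

```bash
python3 - <<'E'
from h import *
i=vision.camera_info("wrist"); im=vision.capture("wrist")[:,:,::-1].copy(); cv2.imwrite("pics/w6.png",im)
h=cv2.cvtColor(im,cv2.COLOR_BGR2HSV); S,V=h[...,1].astype(int),h[...,2].astype(int)
# pixel -> bed coords on the plane of the drive's top (z=40 mm)
q=np.load("bed.npy"); O=bed(0,0,0); ex=bed(1,0,0)-O; ey=bed(0,1,0)-O; ez=bed(0,0,1)-O
def tobed(u,v,z):
    o,d=ray(i,u,v); t=(z-(o-O)@ez)/(d@ez); X=o+t*d-O; return X@ex*1000,X@ey*1000
n,lab,st,cen=cv2.connectedComponentsWithStats((((S<30)&(V>125)&(h[...,0]<95))).astype(np.uint8))
p=proj(i,bed(.07,0,.04)); print("expect",p)
for k in range(1,n):
    if st[k,4]>500: print(st[k],cen[k],[tobed(a,b,.04) for a,b in [(st[k,0],st[k,1]),(st[k,0]+st[k,2],st[k,1]+st[k,3])]])
print(r.get_obs()["tool_pos"],r.get_obs()["time_s"])
for u in (262,277,292): print([(v,*map(int,h[v,u])) for v in range(95,320,5)])
E
python3 plan.py "[(.609,-.149,.19,-14.2)]"
```

```text
expect [278.4922 198.729 ]
[ 255  158   43   85 3434] [276.1957 199.9653] [(np.float64(35.4153819756427), np.float64(-19.677897198486818)), (np.float64(106.31083310222728), np.float64(15.780502868260802))]
[   0  321   64   70 2272] [ 21.1114 349.3231] [(np.float64(167.22342873344678), np.float64(-218.19773021266676)), (np.float64(218.75604222270357), np.float64(-163.6368604795836))]
[ 105  366   57   54 1783] [138.5709 396.7336] [(np.float64(200.67914145894093), np.float64(-133.6593230159146)), (np.float64(239.34425278093772), np.float64(-87.95956043454436))]
[0.629  0.1647 0.2544] 20.8
[(95, 16, 108, 186), (100, 17, 104, 133), (105, 111, 21, 192), (110, 112, 25, 196), (115, 112, 27, 142), (120, 114, 25, 144), (125, 113, 22, 92), (130, 111, 31, 155), (135, 103, 49, 93), (140, 115, 33, 93), (145, 108, 45, 97), (150, 106, 36, 92), (155, 109, 38, 93), (160, 70, 3, 225), (165, 80, 3, 226), (170, 68, 5, 224), (175, 72, 6, 225), (180, 66, 6, 225), (185, 75, 5, 222), (190, 83, 5, 220), (195, 72, 6, 223), (200, 68, 4, 227), (205, 70, 3, 226), (210, 75, 2, 226), (215, 68, 5, 226), (220, 68, 
[... 1727 characters left out ...]
23), (205, 68, 4, 229), (210, 75, 5, 217), (215, 68, 5, 221), (220, 68, 5, 226), (225, 75, 5, 226), (230, 68, 5, 226), (235, 80, 3, 226), (240, 68, 5, 226), (245, 106, 41, 94), (250, 107, 44, 92), (255, 106, 42, 92), (260, 110, 41, 93), (265, 107, 44, 93), (270, 113, 43, 96), (275, 110, 29, 175), (280, 111, 23, 145), (285, 116, 28, 139), (290, 111, 27, 192), (295, 111, 27, 195), (300, 114, 26, 194), (305, 108, 28, 197), (310, 110, 28, 197), (315, 113, 26, 195)]
[[[0.0159, -0.042, 0.0092, 4.48], [0.0126, -0.0431, 0.0092, 4.48], [0.0092, -0.0439, 0.0092, 4.48], [0.0057, -0.0445, 0.0092, 4.48], [0.0023, -0.0448, 0.0092, 4.48], [-0.0013, -0.0449, 0.0092, 4.48], [-0.0048, -0.0446, 0.0092, 4.48]]]
```

Drive label lies at bed x 35–106 mm on the z = 40 plane (71 mm long, as seen before), so it is flat and inside. Next is the cover.

Request:
servo_tool(
  moves=[
    [[0.015,-0.041,0,4.5],[0.0125,-0.043,0,4.5],[0.009,-0.044,0.009,4.5],[0.006,-0.0445,0.01,4.5],[0.0025,-0.045,0.01,4.5],[-0.001,-0.045,0.01,4.5],[-0.005,-0.0445,0.01,4.4],[0,0,0,0],[0,0,0,0]],
  ],
  fingers=1,
)

```text
time_s: 21.7
tool_pos: [0.606, -0.1521, 0.197]
ee_rot: [-180.0, -0.0, 165.6]
force: [-0.2, 1.6, 0.1]
finger_gap: 0.998
finger_force: 0.0
```

Run:
```python
from h import *
i=vision.camera_info("wrist"); im=vision.capture("wrist")[:,:,::-1].copy(); cv2.imwrite("pics/w7.png",im)
h=cv2.cvtColor(im,cv2.COLOR_BGR2HSV); S,V=h[...,1].astype(int),h[...,2].astype(int)
p=proj(i,np.array([.609,-.149,.025])); print(p)
m=((S<50)&(V>150)).astype(np.uint8); m[310:]=0
m=cv2.morphologyEx(m,cv2.MORPH_OPEN,np.ones((3,3))); m=cv2.morphologyEx(m,cv2.MORPH_CLOSE,np.ones((9,9)))
print(rect(i,m,p,.025)); o=r.get_obs(); print(o["tool_pos"],o["ee_rot"],o["qpos"],o["time_s"])
t=vision.camera_info("top"); print("mug",onz(t,(309,150),.095),"sw",onz(t,(367,142),.032))
```

```text
[281.9142 196.1058]
(608.1898803710938, -150.0601806640625, 60.37358093261719, 148.89039611816406, np.float32(165.79573))
[ 0.6065 -0.1497  0.1976] [179.9199   0.0243 165.7937] [ 30.9116  46.1313 -40.1322  90.882   34.1099  55.7546  55.5687] 21.75
mug [ 0.7252 -0.0509  0.095 ] sw [ 0.7724 -0.2252  0.032 ]
```

Request:
servo_tool(
  moves=[
    [[-0.002,0,0.045,0],[0,0,0.045,0],[0,0,0.045,0],[0,0,0.035,0],[0,0,0.015,0],[0,0,0,0],[0,0,0,0]],
  ],
)

```text
time_s: 22.45
tool_pos: [0.6097, -0.1498, 0.0143]
ee_rot: [179.9, 0.1, 165.8]
force: [-0.4, -0.1, 0.6]
finger_gap: 1.0
finger_force: 0.0
```

Request:
servo_tool(
  moves=[
    [[0,0,0,0],[0,0,0,0],[0,0,0,0],[0,0,0,0],[0,0,0,0],[0,0,0,0]],
  ],
  fingers=-1,
  force=30,
)

```text
time_s: 23.05
tool_pos: [0.6097, -0.1508, 0.015]
ee_rot: [180.0, 0.2, 165.8]
force: [-0.6, 0.5, 6.3]
finger_gap: 0.689
finger_force: 31.7
```

Request:
servo_tool(
  moves=[
    [[0,0,-0.02,0],[0,0,-0.04,0],[0,0,-0.045,0],[0,0,-0.045,0],[0,0,-0.045,0],[0,0,-0.045,0],[0,0,-0.02,0]],
  ],
)

```text
time_s: 23.75
tool_pos: [0.6099, -0.1505, 0.2785]
ee_rot: [179.9, 0.5, 165.8]
force: [1.0, -0.2, -1.4]
finger_gap: 0.693
finger_force: 33.8
```

```bash
python3 plan.py "[(.632,.1637,.275,-162.8),]"; python3 -c "
from h import *
for x in (.075,.080): print(bed(x,-.001,.031))"
```

```text
[[[0.008, 0.0443, 0.0005, -4.49], [0.0045, 0.0448, 0.0005, -4.49], [0.001, 0.045, 0.0005, -4.49], [-0.0026, 0.0449, 0.0005, -4.49], [-0.0061, 0.0446, 0.0005, -4.49], [-0.0095, 0.044, 0.0005, -4.49], [-0.0129, 0.0431, 0.0005, -4.49]]]
[0.623  0.161  0.1406]
[0.6274 0.1624 0.1427]
```

Request:
servo_tool(
  moves=[
    [[0.008,0.044,0,-4.5],[0.0045,0.0448,0,-4.5],[0.001,0.045,0,-4.5],[-0.0025,0.045,0,-4.5],[-0.006,0.0445,0,-4.5],[-0.008,0.044,0,-4.5],[-0.009,0.042,0,-4.4],[0,0,0,0],[0,0,0,0],[0,0,0,0]],
  ],
)

```text
time_s: 24.75
tool_pos: [0.6249, 0.1591, 0.2729]
ee_rot: [-179.9, -0.0, -163.0]
force: [0.2, -1.2, -1.4]
finger_gap: 0.686
finger_force: 33.8
```

```bash
python3 plan.py "[(.6248,.162,.275,-162.8),(.6248,.162,.185,-162.8)]"
```

```text
[[[-0.0007, 0.0028, -0.0021, -0.15], [-0.0, 0.0, 0.045, -0.0], [-0.0, 0.0, 0.045, -0.0]]]
```

Request:
servo_tool(
  moves=[
    [[0,0.003,0.025,-0.1],[0,0,0.035,0],[0,0,0.025,0],[0,0,0.005,0],[0,0,0,0]],
  ],
)

```text
time_s: 25.25
tool_pos: [0.6239, 0.1621, 0.1824]
ee_rot: [-180.0, -0.1, -162.9]
force: [0.4, 0.7, -1.0]
finger_gap: 0.688
finger_force: 33.8
```

Request:
servo_tool(
  moves=[
    [[0,0,0.004,0],[0,0,0.004,0],[0,0,0.004,0],[0,0,0.003,0],[0,0,0,0]],
  ],
)

```text
time_s: 25.75
tool_pos: [0.6236, 0.1638, 0.168]
ee_rot: [-180.0, 0.0, -162.7]
force: [-2.6, -0.6, 2.8]
finger_gap: 0.688
finger_force: 34.3
```

Request:
servo_tool(
  moves=[
    [[0,-0.001,0.004,0],[0,0,0.004,0],[0,0,0.004,0],[0,0,0,0]],
  ],
)

```text
time_s: 26.15
tool_pos: [0.6233, 0.1629, 0.1548]
ee_rot: [180.0, -0.1, -162.7]
force: [-3.3, -0.3, 1.9]
finger_gap: 0.689
finger_force: 34.4
```

Request:
servo_tool(
  moves=[
    [[0,0,0.004,0],[0,0,0.003,0],[0,0,0.002,0],[0,0,0,0]],
  ],
)

```text
time_s: 26.55
tool_pos: [0.6239, 0.1627, 0.1462]
ee_rot: [-180.0, -0.0, -162.7]
force: [-3.7, -0.6, 2.3]
finger_gap: 0.686
finger_force: 34.3
```

Request:
servo_tool(
  moves=[
    [[0,0,0.002,0],[0,0,0.001,0],[0,0,0,0]],
  ],
)

```text
time_s: 26.85
tool_pos: [0.6245, 0.163, 0.1439]
ee_rot: [180.0, 0.1, -162.7]
force: [-2.3, -0.9, 3.2]
finger_gap: 0.688
finger_force: 34.5
```

Request:
servo_tool(
  moves=[
    [[0,0,0.0015,0],[0,0,0.001,0],[0,0,0,0]],
  ],
)

```text
time_s: 27.15
tool_pos: [0.6246, 0.163, 0.1437]
ee_rot: [-180.0, 0.1, -162.7]
force: [-6.7, -2.5, 16.4]
finger_gap: 0.693
finger_force: 35.8
```

Seated: the force jumped at TCP z = 0.1438, against 0.143 predicted. I relieve the load, ease the cover about 3 mm down-slope to line up with the shell, and release.

Request:
servo_tool(
  moves=[
    [[0,0,-0.002,0],[0.0015,0,0.0007,0],[0.0015,0,0.0007,0],[0.001,0,0.0004,0],[0,0,0,0]],
  ],
)

```text
time_s: 27.65
tool_pos: [0.6237, 0.1628, 0.1433]
ee_rot: [179.9, 0.5, -162.8]
force: [1.1, 0.5, 9.0]
finger_gap: 0.691
finger_force: 35.0
```

Request:
servo_tool(
  moves=[
    [[0,0,-0.001,0],[0,0,-0.001,0],[0,0,0,0]],
  ],
  fingers=0.65,
)

```text
time_s: 27.95
tool_pos: [0.6203, 0.1612, 0.1429]
ee_rot: [-180.0, -0.0, -162.8]
force: [-0.1, -0.8, -0.2]
finger_gap: 0.827
finger_force: 0.0
```

Request:
servo_tool(
  moves=[
    [[0,0,-0.03,0],[0,0,-0.045,0],[0,0,-0.045,0],[0,0,0,0]],
  ],
)

```text
time_s: 28.35
tool_pos: [0.623, 0.1643, 0.2698]
ee_rot: [179.9, 0.7, -162.8]
force: [0.6, -0.1, -0.4]
finger_gap: 0.823
finger_force: 0.0
```

Run:
```python
from h import *
i=vision.camera_info("wrist"); im=vision.capture("wrist")[:,:,::-1].copy(); cv2.imwrite("pics/w8.png",im)
h=cv2.cvtColor(im,cv2.COLOR_BGR2HSV); S,V=h[...,1].astype(int),h[...,2].astype(int)
O=bed(0,0,0); ex=bed(1,0,0)-O; ey=bed(0,1,0)-O; ez=bed(0,0,1)-O
def tobed(u,v,z):
    o,d=ray(i,u,v); t=(z-(o-O)@ez)/(d@ez); X=o+t*d-O; return round(X@ex*1000,1),round(X@ey*1000,1)
for x in (0,.15): print("corner exp",proj(i,bed(x,.03,.044)),proj(i,bed(x,-.03,.044)))
# stripes: dark blobs on cover top
cs,_=cv2.findContours(((V<110)&(S<80)).astype(np.uint8)[:300],cv2.RETR_LIST,cv2.CHAIN_APPROX_NONE)
for c in cs:
    (a,b),(w,l),_=cv2.minAreaRect(c)
    if 60<cv2.contourArea(c)<400: print("blob",tobed(a,b,.044),w,l)
for u in (250,265,295): print([int(x) for x in im[90:310:2,u,1]])
for v in (160,200,240): print([int(x) for x in im[v,220:340:2,1]])
o=r.get_obs();print(o["tool_pos"],o["time_s"])
```

```text
corner exp [308.9338 118.4786] [242.5313 118.3287]
corner exp [310.8733 288.0366] [240.014 287.988]
blob (np.float64(139.9), np.float64(33.8)) 10.828701972961426 28.72418975830078
blob (np.float64(139.0), np.float64(-31.8)) 26.897626876831055 11.991003036499023
blob (np.float64(65.3), np.float64(-0.5)) 3.0 36.0
blob (np.float64(45.5), np.float64(-0.6)) 3.0 36.0
blob (np.float64(35.9), np.float64(-1.0)) 2.0 35.0
blob (np.float64(25.8), np.float64(-1.1)) 2.0 35.0
blob (np.float64(24.9), np.float64(49.7)) 14.925558090209961 22.985361099243164
[102, 96, 94, 99, 105, 101, 106, 104, 141, 167, 169, 170, 173, 152, 123, 121, 76, 75, 164, 186, 180, 194, 175, 180, 195, 177, 182, 194, 187, 189, 196, 201, 199, 198, 200, 199, 200, 203, 200, 202, 204, 202, 202, 204, 204, 204, 206, 206, 204, 201, 204, 204, 205, 205, 202, 205, 207, 206, 208, 207, 208, 207, 208, 204, 185, 182, 178, 177, 177, 179, 179, 180, 177, 177, 177, 180, 181, 179, 179, 179, 180, 181, 179, 181, 181, 183, 181, 181, 183, 184, 182, 183, 182, 184, 184, 182, 183, 181, 184, 183, 185, 182, 153, 125, 127, 126, 127, 127, 128, 127]
[161, 16
[... 1298 characters left out ...]
, 192, 153, 147, 143, 146, 145, 146, 144, 90, 96, 58, 61, 74, 109, 125, 143]
[105, 103, 104, 98, 114, 123, 123, 120, 122, 123, 129, 180, 210, 211, 210, 205, 205, 210, 211, 207, 204, 202, 208, 209, 204, 213, 206, 203, 205, 209, 209, 206, 206, 208, 205, 207, 209, 209, 206, 205, 204, 208, 204, 207, 205, 199, 201, 201, 195, 196, 199, 201, 183, 134, 138, 109, 52, 61, 71, 119]
[105, 101, 100, 100, 120, 124, 123, 123, 125, 124, 122, 174, 181, 184, 184, 180, 179, 183, 208, 214, 209, 203, 209, 208, 209, 214, 211, 210, 213, 214, 212, 209, 209, 209, 203, 208, 213, 212, 209, 207, 205, 210, 210, 208, 211, 190, 195, 201, 196, 190, 199, 198, 200, 135, 151, 167, 167, 100, 50, 65]
[0.6217 0.1629 0.2665] 28.4
```

Stripes are at 10 mm spacing on the z = 44 plane, so the cover is flat and centred (y about -1 mm), but about 5 mm up-slope. I regrip it and drag it down to the stop, as I did with the shell.

Request:
servo_tool(
  moves=[
    [[-0.001,0,0.045,0],[0,0,0.045,0],[0,0,0.03,0],[0,0,0,0],[0,0,0,0]],
  ],
)

```text
time_s: 28.9
tool_pos: [0.6208, 0.1619, 0.1428]
ee_rot: [180.0, -0.1, -162.7]
force: [-0.0, 0.0, 1.3]
finger_gap: 0.824
finger_force: 0.0
```

Request:
servo_tool(
  moves=[
    [[0,0,0,0],[0,0,0,0],[0,0,0,0],[0,0,-0.001,0]],
  ],
  fingers=-1,
  force=20,
)

```text
time_s: 29.3
tool_pos: [0.6216, 0.1621, 0.1453]
ee_rot: [-180.0, 0.1, -162.7]
force: [0.2, -0.2, -2.4]
finger_gap: 0.691
finger_force: 21.8
```

Request:
servo_tool(
  moves=[
    [[0.002,0,0.0008,0],[0.002,0,0.0008,0],[0.001,0,0.0004,0],[0,0,0,0]],
  ],
)

```text
time_s: 29.7
tool_pos: [0.617, 0.1605, 0.1427]
ee_rot: [180.0, 0.1, -162.7]
force: [2.4, 0.6, 1.2]
finger_gap: 0.693
finger_force: 22.1
```

Request:
servo_tool(
  moves=[
    [[0.0015,0,0.0006,0],[0.0015,0,0.0006,0],[0,0,0,0]],
  ],
)

```text
time_s: 30.0
tool_pos: [0.6169, 0.1605, 0.1427]
ee_rot: [180.0, 0.5, -162.8]
force: [7.5, 2.2, 2.6]
finger_gap: 0.693
finger_force: 22.2
```

Request:
servo_tool(
  moves=[
    [[0.001,0,0.0004,0],[0.001,0,0.0004,0],[0,0,0,0]],
  ],
)

```text
time_s: 30.3
tool_pos: [0.6169, 0.1605, 0.1427]
ee_rot: [179.9, 0.7, -162.8]
force: [10.6, 2.2, 3.0]
finger_gap: 0.692
finger_force: 22.2
```

At the stop. I release and lift, then measure the bar from the wrist image w3.

Request:
servo_tool(
  moves=[
    [[-0.004,0,-0.002,0],[0,0,-0.001,0],[0,0,0,0]],
  ],
  fingers=0.65,
)

```text
time_s: 30.6
tool_pos: [0.6143, 0.1599, 0.1428]
ee_rot: [-180.0, -0.1, -162.7]
force: [0.1, 0.8, -0.4]
finger_gap: 0.826
finger_force: 0.0
```

Request:
servo_tool(
  moves=[
    [[0,0,-0.03,0],[0,0,-0.045,0],[0,0,-0.045,0],[0,0,-0.015,0],[0,0,0,0]],
  ],
)

```text
time_s: 31.1
tool_pos: [0.6159, 0.161, 0.2807]
ee_rot: [180.0, 0.2, -162.7]
force: [-0.2, -0.3, -1.0]
finger_gap: 0.827
finger_force: 0.0
```

Run:
```python
from h import *
i=vision.camera_info("wrist"); im=vision.capture("wrist")[:,:,::-1].copy(); cv2.imwrite("pics/w9.png",im)
O=bed(0,0,0); q=np.load("bed.npy"); a=q[3]; ex=np.array([np.cos(a),np.sin(a)]); ey=np.array([-ex[1],ex[0]])
V=im.max(2).astype(int); m=(V<60)
# stop/cover check
print("stop exp row",proj(i,bed(0,0,.044)),"col265:",[int(x) for x in im[100:140,265,1]])
z=.05+.15*np.cos(.2)
n,lab,st,c=cv2.connectedComponentsWithStats(m[:280].astype(np.uint8))
for k in range(1,n):
    if st[k,4]>600: print(st[k],c[k])
for u in range(430,555,20):
    rows=np.where(m[140:290,u])[0]+140
    if len(rows): 
        w=onz(i,(u,rows.mean()),z)[:2]-O[:2]; print(u,rows.min(),rows.max(),"h,y",w@ex,w@ey)
o=r.get_obs();print(o["tool_pos"],o["time_s"],o["qpos"],o["ee_rot"])
w=np.array([.579,.2853])-O[:2]; print("tri h,y",w@ex,w@ey)
```

```text
stop exp row [277.2161 128.3971] col265: [161, 161, 154, 150, 148, 145, 140, 130, 114, 106, 102, 104, 100, 102, 101, 109, 132, 153, 163, 167, 169, 169, 168, 171, 172, 177, 155, 125, 127, 174, 201, 201, 202, 202, 199, 203, 203, 202, 205, 202]
[  0 172  32  72 784] [ 18.5804 202.787 ]
[ 386  210  122   22 2514] [446.3154 220.5855]
430 211 231 h,y 0.0492920941478958 0.11895974937758265
450 211 230 h,y 0.04883881466587833 0.13444217224173913
470 211 230 h,y 0.04879467928337562 0.1499859798958405
490 210 231 h,y 0.04875054203259207 0.16553044552989127
[0.615  0.16   0.2784] 31.15 [  5.8093  43.9163 -48.9681  83.2719  34.2697  68.4436  59.4104] [-179.9639   -0.0067 -162.7176]
tri h,y 0.05037441703417094 0.1307283943420247
```

The cover edge now matches the stop. The bar is level at h = 0.049, y = 0.131, z = 0.197, and the two views agree. I hook it from the far side with the closed fingers.

Request:
servo_tool(
  moves=[
    [[-0.008,0.035,0,0],[-0.008,0.035,0,0],[-0.009,0.035,0,0],[-0.009,0.035,0,0],[0,0,0,0],[0,0,0,0],[0,0,0,0]],
  ],
  fingers=-1,
  force=60,
)

```text
time_s: 31.85
tool_pos: [0.6064, 0.3017, 0.2764]
ee_rot: [-179.8, -0.2, -162.8]
force: [0.7, -1.1, 0.2]
finger_gap: -0.003
finger_force: 0.0
```

Request:
servo_tool(
  moves=[
    [[0,0,0.035,0],[0,0,0.035,0],[0,0,0.02,0],[0,0,0.01,0],[0,0,0,0]],
  ],
)

```text
time_s: 32.35
tool_pos: [0.6062, 0.3018, 0.1767]
ee_rot: [-179.9, -0.2, -162.8]
force: [-0.2, -0.9, 1.0]
finger_gap: 0.002
finger_force: 0.0
```

Request:
servo_tool(
  moves=[
    [[0.004,0,0,0],[0.004,0,0,0],[0.003,0,0,0],[0,0,0,0]],
  ],
)

```text
time_s: 32.75
tool_pos: [0.5956, 0.3008, 0.1793]
ee_rot: [180.0, 0.1, -162.7]
force: [0.7, -0.1, -0.0]
finger_gap: 0.002
finger_force: 0.0
```

Request:
servo_tool(
  moves=[
    [[0.004,0,0,0],[0.005,0,0,0],[0.007,0,-0.001,0],[0.007,0,-0.001,0],[0.007,0,0,0],[0.007,0,0,0]],
  ],
)

```text
time_s: 33.35
tool_pos: [0.5598, 0.2895, 0.1805]
ee_rot: [-180.0, 0.0, -162.7]
force: [3.0, 1.0, 1.9]
finger_gap: 0.0
finger_force: 1.4
```

Request:
servo_tool(
  moves=[
    [[0.007,0,0,0],[0.0075,0,0.001,0],[0.007,0,0.001,0],[0.007,0,0.001,0],[0.007,0,0.002,0],[0.007,0,0.002,0]],
  ],
)

```text
time_s: 33.95
tool_pos: [0.5194, 0.2768, 0.1732]
ee_rot: [-180.0, -0.0, -162.7]
force: [3.5, 0.2, 1.6]
finger_gap: -0.0
finger_force: 1.4
```

Request:
servo_tool(
  moves=[
    [[0.007,0,0.002,0],[0.007,0,0.003,0],[0.007,0,0.003,0],[0.0065,0,0.003,0],[0.0065,0,0.004,0],[0.006,0,0.004,0]],
  ],
)

```text
time_s: 34.55
tool_pos: [0.4814, 0.265, 0.1541]
ee_rot: [-180.0, 0.0, -162.7]
force: [3.2, 0.4, 2.7]
finger_gap: 0.0
finger_force: 1.8
```

Request:
servo_tool(
  moves=[
    [[0.006,0,0.004,0],[0.006,0,0.0045,0],[0.005,0,0.005,0],[0,0,0,0]],
  ],
)

```text
time_s: 34.95
tool_pos: [0.4658, 0.2604, 0.1407]
ee_rot: [180.0, 0.1, -162.7]
force: [5.8, 0.4, 4.9]
finger_gap: 0.002
finger_force: 2.9
```

Request:
servo_tool(
  moves=[
    [[0.003,0,0.002,0],[0.002,0,0.001,0],[0.002,0,0.001,0],[0,0,0,0]],
  ],
)

```text
time_s: 35.35
tool_pos: [0.4632, 0.2597, 0.1381]
ee_rot: [179.9, 0.5, -162.8]
force: [13.3, 2.6, 5.4]
finger_gap: -0.001
finger_force: 6.1
```

Request:
servo_tool(
  moves=[
    [[0.002,0,0.001,0],[0.002,0,0,0],[0.002,0,0,0],[0,0,0,0]],
  ],
)

```text
time_s: 35.75
tool_pos: [0.4629, 0.2596, 0.1381]
ee_rot: [179.8, 1.1, -163.0]
force: [22.9, 3.9, 1.9]
finger_gap: -0.005
finger_force: 11.6
```

The lever is at its end stop: position fixed while the force rose to 23 N. I ease it back slowly.

Request:
servo_tool(
  moves=[
    [[0,0,0,0],[0,0,0,0],[-0.003,0,0,0],[-0.003,0,-0.001,0],[-0.003,0,-0.001,0],[-0.003,0,-0.002,0],[-0.003,0,-0.003,0],[-0.004,0,-0.003,0],[-0.004,0,-0.003,0],[-0.004,0,-0.003,0]],
  ],
)

```text
time_s: 36.75
tool_pos: [0.4793, 0.2647, 0.1514]
ee_rot: [179.9, 0.0, -162.7]
force: [7.2, 2.4, -2.6]
finger_gap: -0.002
finger_force: 3.2
```

Request:
servo_tool(
  moves=[
    [[-0.004,0,-0.003,0],[-0.004,0,-0.003,0],[-0.0045,0,-0.003,0],[-0.0045,0,-0.002,0],[-0.0045,0,-0.002,0],[-0.0045,0,-0.002,0],[-0.0045,0,-0.002,0],[-0.005,0,-0.001,0],[-0.005,0,-0.001,0],[-0.005,0,-0.001,0]],
  ],
)

```text
time_s: 37.75
tool_pos: [0.5224, 0.2779, 0.1722]
ee_rot: [-180.0, -0.0, -162.7]
force: [2.6, 0.4, 1.2]
finger_gap: 0.002
finger_force: 1.0
```

Request:
servo_tool(
  moves=[
    [[-0.005,0,-0.001,0],[-0.005,0,-0.001,0],[-0.005,0,0,0],[-0.005,0,0,0],[-0.005,0,0,0],[-0.005,0,0,0],[-0.005,0,0,0],[-0.005,0,0,0]],
  ],
)

```text
time_s: 38.55
tool_pos: [0.5609, 0.2897, 0.1738]
ee_rot: [-180.0, -0.0, -162.7]
force: [1.7, 0.6, 0.4]
finger_gap: -0.004
finger_force: 1.0
```

Request:
servo_tool(
  moves=[
    [[-0.005,0,0,0],[-0.005,0,0,0],[-0.004,0,0,0],[-0.004,0,0,0],[-0.004,0,0,0],[-0.003,0,0,0],[-0.003,0,0,0],[-0.002,0,0,0],[-0.002,0,0,0],[-0.002,0,0,0]],
  ],
)

```text
time_s: 39.55
tool_pos: [0.593, 0.2998, 0.1739]
ee_rot: [-180.0, -0.0, -162.7]
force: [1.6, 0.7, -1.3]
finger_gap: -0.003
finger_force: 0.8
```

Request:
servo_tool(
  moves=[
    [[-0.002,0,0,0],[-0.002,0,0,0],[-0.002,0,0,0],[-0.002,0,0,0],[-0.002,0,0,0],[0,0,0,0]],
  ],
)

```text
time_s: 40.15
tool_pos: [0.6027, 0.3028, 0.1739]
ee_rot: [-180.0, 0.0, -162.7]
force: [-0.9, -0.3, -0.4]
finger_gap: 0.003
finger_force: 0.0
```

Request:
servo_tool(
  moves=[
    [[-0.004,0,0,0],[-0.004,0,0,0],[0,0,-0.02,0],[0,0,-0.04,0],[0,0,-0.045,0],[0.008,-0.035,0,0],[0.008,-0.035,0,0],[0.009,-0.035,0,0],[0.009,-0.035,0,0],[0,0,0,0]],
  ],
)

```text
time_s: 41.15
tool_pos: [0.6213, 0.1533, 0.2782]
ee_rot: [-179.7, -0.1, -163.3]
force: [0.9, -0.6, -1.0]
finger_gap: -0.001
finger_force: 0.0
```

Run:
```python
from h import *
i=vision.camera_info("wrist"); im=vision.capture("wrist")[:,:,::-1].copy(); cv2.imwrite("pics/w10.png",im)
O=bed(0,0,0); a=np.load("bed.npy")[3]; ex=np.array([np.cos(a),np.sin(a)]); ey=np.array([-ex[1],ex[0]])
V=im.max(2).astype(int); S=cv2.cvtColor(im,cv2.COLOR_BGR2HSV)[...,1]; z=.05+.15*np.cos(.2)
for u in (430,450,470):
    rows=np.where(V[150:280,u]<60)[0]+150
    if len(rows): w=onz(i,(u,rows.mean()),z)[:2]-O[:2]; print("bar",rows.min(),rows.max(),w@ex,w@ey)
e3=bed(1,0,0)-O; f3=bed(0,1,0)-O; n3=bed(0,0,1)-O
def tobed(u,v,z):
    o,d=ray(i,u,v); t=(z-(o-O)@n3)/(d@n3); X=o+t*d-O; return np.round([X@e3*1000,X@f3*1000],1)
cs,_=cv2.findContours(((V<110)&(S<80)).astype(np.uint8)[:300],cv2.RETR_LIST,cv2.CHAIN_APPROX_NONE)
for c in cs:
    (x,y),(w,l),_=cv2.minAreaRect(c)
    if 40<cv2.contourArea(c)<400 and min(w,l)<6 and max(w,l)>25: print("stripe",tobed(x,y,.044))
s0=cv2.imread("pics/scene0.png").astype(int); s1=vision.capture("scene")[:,:,::-1].astype(int)
d=np.abs(s0-s1).max(2)
for n,(x,y,w) in dict(mug=(267,293,20),switch=(207,332,25),driver=(340,176,28)).items(): print(n,np.median(d[y-w//2:y+w//2,x-w:x+w]),(d[y-w//2:y+w//2,x-w:x+w]>40).mean())
print(r.get_obs()["tool_pos"],r.get_obs()["time_s"])
```

```text
bar 207 228 0.049055064491699 0.10743073885854197
bar 207 227 0.048731098387960955 0.12258649240268885
bar 207 227 0.048807333627459676 0.13778380526563994
stripe [59.3 -0.5]
stripe [39.5 -1.3]
stripe [30.  -1.2]
stripe [19.4 -1.1]
mug 9.0 0.0
switch 6.0 0.0
driver 55.0 0.5242346938775511
[0.6197 0.1603 0.2789] 41.25
```

```bash
python3 -c "
from station import r
print(r.finish_job())"
```

```text
the job is handed in; nothing more can be done
None
```

The drive box is closed and flat on the bed against the stop; the lever was pulled to its end stop, eased back home and let go. The job was handed in at about 41 s; the mug and switch did not move, and the screwdriver, hidden from view at the end, was never approached.

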